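# Put the microscope objectives away in order of height

## Task

Put the four microscope objectives from the bench on the storage rail in order of height, upright with the nose up, one in the middle of each round pad: the tallest on the pad next to the amber oil bottle, then ever shorter, with the shortest on the pad farthest from it. They are delicate: set each down on its pad and let go, and do not drop any or knock any over.

Things in the scene. Friction and masses are not known exactly. Their poses are not given: they have to be found in the camera images.
- objective_1: Microscope objective, the shortest: a metal cylinder with a tapering nose, standing upright on the bench with its nose up. 36 mm tall in all; barrel 32 mm in diameter from the underside up to 30 mm, then tapering to a nose 22 mm wide. About 90 g. Origin at the centre of its underside, z up along its axis.
- objective_2: Microscope objective, the second shortest: a metal cylinder with a tapering nose, standing upright on the bench with its nose up. 48 mm tall in all; barrel 32 mm in diameter from the underside up to 34 mm, then tapering to a nose 18 mm wide. About 120 g. Origin at the centre of its underside, z up along its axis.
- objective_3: Microscope objective, the second tallest: a metal cylinder with a tapering nose, standing upright on the bench with its nose up. 60 mm tall in all; barrel 32 mm in diameter from the underside up to 42 mm, then tapering to a nose 14 mm wide. About 150 g. Origin at the centre of its underside, z up along its axis.
- objective_4: Microscope objective, the tallest, the oil-immersion lens: a metal cylinder with a tapering nose, standing upright on the bench with its nose up. 72 mm tall in all; barrel 32 mm in diameter from the underside up to 50 mm, then tapering to a nose 9 mm wide. About 180 g. Origin at the centre of its underside, z up along its axis.
- pad_a: Round black rubber pad, 48 mm in diameter, 2 mm thick, the end pad on the rail's -y side. Pads a, b, c, d lie 65 mm apart in a straight row along the middle of a fixed aluminium rail (400 x 60 mm, 12 mm high). The pad's top is 14 mm above the bench; origin at the centre of its underside, 12 mm above the bench; y along the row from a to d, x across the rail.
- pad_b: Round black rubber pad, 48 mm in diameter, 2 mm thick, second from the -y side. Pads a, b, c, d lie 65 mm apart in a straight row along the middle of a fixed aluminium rail (400 x 60 mm, 12 mm high). The pad's top is 14 mm above the bench; origin at the centre of its underside, 12 mm above the bench; y along the row from a to d, x across the rail.
- pad_c: Round black rubber pad, 48 mm in diameter, 2 mm thick, second from the +y side. Pads a, b, c, d lie 65 mm apart in a straight row along the middle of a fixed aluminium rail (400 x 60 mm, 12 mm high). The pad's top is 14 mm above the bench; origin at the centre of its underside, 12 mm above the bench; y along the row from a to d, x across the rail.
- pad_d: Round black rubber pad, 48 mm in diameter, 2 mm thick, the end pad on the rail's +y side. Pads a, b, c, d lie 65 mm apart in a straight row along the middle of a fixed aluminium rail (400 x 60 mm, 12 mm high). The pad's top is 14 mm above the bench; origin at the centre of its underside, 12 mm above the bench; y along the row from a to d, x across the rail.
- oil_bottle: Amber dropper bottle of immersion oil with a black cap, 30 mm wide and 66 mm tall, fixed on the rail at one end of the row, 74.5 mm from the centre of the nearest pad: beside pad_a in some starts, beside pad_d in others. A white lens-paper box (24 mm high) is fixed at the other end. Origin at the centre of its underside, 12 mm above the bench.

How it is judged:
At the end, for the whole second after the job is handed in: Each objective stands released and at rest on its own pad, within 12 mm of the pad's centre and upright within 0.15 rad, tallest beside the oil bottle and descending to the shortest on the pad farthest from it (((horizontal distance between oil_bottle and pad_a below 0.13 m and horizontal distance between objective_4 and pad_a below 0.012 m and horizontal distance between objective_3 and pad_b below 0.012 m and horizontal distance between objective_2 and pad_c below 0.012 m and horizontal distance between objective_1 and pad_d below 0.012 m) or (horizontal distance between oil_bottle and pad_d below 0.13 m and horizontal distance between objective_4 and pad_d below 0.012 m and horizontal distance between objective_3 and pad_c below 0.012 m and horizontal distance between objective_2 and pad_b below 0.012 m and horizontal distance between objective_1 and pad_a below 0.012 m)) and angle between each of objective_1, objective_2, objective_3, objective_4's own z axis and vertical below 0.15 rad and height (world z) of objective_1 between 0.01 and 0.019 m and linear speed of each of objective_1, objective_2, objective_3, objective_4 below 0.02 m/s and angular speed of each of objective_1, objective_2, objective_3, objective_4 below 0.2 rad/s and height (world z) of objective_2 between 0.01 and 0.019 m and height (world z) of objective_3 between 0.01 and 0.019 m and height (world z) of objective_4 between 0.01 and 0.019 m); the robot touches nothing.
It fails at once if an objective is knocked over or laid down (leans more than 1 rad) (angle between any of objective_1, objective_2, objective_3, objective_4's own z axis and vertical above 1 rad).
It fails at once if an objective is dropped or thrown (moves faster than 0.6 m/s while the fingers do not touch it) ((linear speed of objective_1 above 0.6 m/s and contact force between the fingers and objective_1 below 0.02 N) or (linear speed of objective_2 above 0.6 m/s and contact force between the fingers and objective_2 below 0.02 N) or (linear speed of objective_3 above 0.6 m/s and contact force between the fingers and objective_3 below 0.02 N) or (linear speed of objective_4 above 0.6 m/s and contact force between the fingers and objective_4 below 0.02 N)).
It also fails if it takes over 109 s, if anything falls off the work surface, if the arm or the gripper's body presses on something with over 40 N, if the wrist force passes 120 N, or if a joint passes its speed limit or range.

## Robot

A 7-joint arm with a two-finger parallel gripper is mounted at the origin on the work surface. World frame = base frame: x ahead of the robot, y to its left, z up, the work surface at z = 0. Lengths are in m, angles in rad, forces in N, time in s.
With the tool pointing down it reaches from about 0.425 to 0.875 m from the base axis. Payload 8.4 kg.
Tool frame: the origin (TCP) lies between the finger pads; the fingertips stand 14 mm ahead of it and the grasp point (between the pads) lies 5 mm behind it (tip_extent is the distance from the TCP to the fingertips, in m); z points along the fingers, y is the line along which they close (so a half turn about z gives the same grasp; the last joint's range is limited). The gripper opens to 87 mm and grips with 3 to 60 N. Pads are 19 mm wide; open, the fingers measure 117 mm over their backs; the gripper's body (75 mm by 190 mm) begins 51 mm behind the grasp point.
Start: joints at [-1.229, 0.333, 0.04, 1.465, -0.013, 1.343, -0.059], TCP at [0.277, 0.588, 0.237] pointing down, gripper open.
Joint ranges: [-2.58, 2.58], [-0.38, 2.09], [-1.3, 1.39], [0.25, 2.4], [-1.5, 4.64], [0.08, 2.09], [-2.65, 2.65]. Speed limits (rad/s): [2.22, 2.22, 2.79, 2.79, 3.14, 3.14, 3.14].

## Interface

Orientations are given as a rotation vector (axis times angle).
In Python, from plant import * gives the robot as it stands. The module is installed in compiled form; this text tells all that it offers.
- The arm moves only by the tool carry_out, never from a script. Its argument "targets" is a list of rows, each a list of 3 entries, a list of its own where there are three numbers: the closure in counts, from 0 (fully open) to 255 (shut), then the shift along the tool's x, y, z in mm, then the turn, a rotation vector about the tool's x, y, z in degrees. In form: [[fingers, [dx, dy, dz], [ax, ay, az]], ...]. A call has 1 to 20 rows; each row is the pose to reach, as a shift and turn from the pose commanded when the call began, along the tool's axes at that moment; what a row does not reach only later rows make up. A row lasts 1/8 s, in which the tool goes at most 62.5 mm and 10.7 degrees, less where a joint would pass 70% of its speed; a pose out of reach is approached as far as the arm can. A call with a gripper value outside its range is refused whole. The fingers move at their own pace and stop on an object; the grip force is fixed at half the most. Time passes only in rows, so rows that repeat a pose let the fingers close. It gives the time, the measured TCP pose, the force, the opening and the grip force at its end, in the units of the state.
- get_obs(): the state, without advancing time (a new reading comes with each control period).
- camera(name): name is "scene" or "top" or "wrist"; returns a dict with "color" (400x640x3 uint8, blue, green, red), "fx", "fy", "cx", "cy" (pixels), "extrinsics" (4x4, takes a point from camera to world coordinates); the wrist camera has in their place "T_tool_cam" (4x4, takes a point from camera to tool coordinates, whose origin is the TCP and whose axes are the flange's). Camera axes: x right, y up, looking along -z (the intrinsics and any distortion apply to the point x, -y, -z); pixel columns grow to the right and rows downward; lengths in m; the calibration is good to about 2 mm. The wrist camera is an equidistant fisheye: a pixel r from the principal point sees the ray r / f radians off the axis. A picture is of the moment at which its call begins: read the wrist's pose just before it. There is no depth.
- hand_in(): hands the job in; it is judged then, once.
The state is a dict: "time": time; "q": joint angles; "dq": joint speeds; "joint_torque": joint torques, N m; "tool_pos": TCP position; "orientation": TCP orientation; "ft_force": force on the tool from outside, world axes, zero at the start; "wrist_torque": the same for the moment, N m; "finger_gap": opening from 0.0 (shut) to 1.0 (fully open); "finger_force": force on a finger pad.
Only numpy, scipy, OpenCV 4.12 (cv2) and the standard library are available. Lean on these libraries where they do the work, as an engineer would, in place of code of your own. Each camera call takes 0.05 s, during which the arm holds its last target. There are 200 camera calls.

## Working session

There is one attempt and no reset: what is moved stays moved. The work goes in short steps, Python scripts to look and compute and a tool call to move; the robot and the scene stay as the last step left them, time stands still between calls to the robot, and variables do not carry over. Pictures are saved under pics/ and viewed, at most 14 in all, crops included, and the job is handed in when it is done.

Besides the shell and the picture viewer there is one more tool, called after "Request:" as name([rows], argument=value, ...), one row to a line, values as JSON. carry_out: Moves the arm, as the interface text tells. Its arguments: {"type":"object","properties":{"targets":{"type":"array"}},"required":["targets"]}

```bash
mkdir -p pics
python3 - <<'E'
from plant import *
import cv2,numpy as np
o=get_obs();print(o)
for n in("top","scene"):
    c=camera(n);cv2.imwrite(f"pics/{n}0.png",c["color"]);print(n,{k:c[k] for k in c if k!="color"})
c=camera("wrist");print({k:c[k] for k in c if k!="color"})
E
```

```text
{'time': 0.0, 'q': array([-1.22917831,  0.33389339,  0.03987141,  1.46622792, -0.01338875,
        1.34326508, -0.05853001]), 'dq': array([-2.71220430e-04, -1.37563866e-03,  5.76442119e-05, -2.81414845e-04,
        1.53918800e-04, -1.32702911e-03, -2.53824162e-04]), 'joint_torque': array([-1.51871927e-04, -6.56356645e+01,  1.33523472e+00, -4.03821445e+01,
       -5.97132300e-02,  4.46626113e-02,  1.38521959e-04]), 'tool_pos': array([0.27719031, 0.58747478, 0.23569174]), 'orientation': array([-6.86857939e-01, -3.06535983e+00,  2.37448316e-03]), 'ft_force': array([-0.5048369 ,  0.23853877,  0.37482356]), 'wrist_torque': array([ 0.0287796 ,  0.02510847, -0.07996409]), 'finger_force': 0.0, 'finger_gap': 0.9983498260901741}
top {'fx': 390.9259386109524, 'fy': 390.9259386109524, 'cx': 316.24494546433147, 'cy': 205.60463687185256, 'extrinsics': array([[-0.0489205 ,  0.97761406, -0.20464   ,  0.40754675],
       [-0.99877841, -0.04930968,  0.0032003 ,  0.00749148],
       [-0.00696208,  0.20454657,  0.97883207,  0.77544852],
       [ 0.        ,  0.        ,  0.        ,  1.        ]])}
scene {'fx': 409.8986292930802, 'fy': 409.8986292930802, 'cx': 328.30526520133867, 'cy': 194.45784457817513, 'extrinsics': array([[ 0.4647798 , -0.46932414,  0.7508093 ,  1.14143105],
       [ 0.88529264,  0.26105497, -0.38484704, -0.28309636],
       [-0.01538449,  0.84355507,  0.53682228,  0.44308722],
       [ 0.        ,  0.        ,  0.        ,  1.        ]])}
{'fx': 309.70691628693146, 'fy': 309.70691628693146, 'cx': 318.3244577614266, 'cy': 199.7478834921851, 'T_tool_cam': array([[-3.38249985e-04,  9.69082091e-01,  2.46738294e-01,
         6.71503675e-02],
       [ 9.99999245e-01,  6.19337502e-04, -1.06160721e-03,
        -7.30139754e-05],
       [-1.18159882e-03,  2.46737749e-01, -9.69081569e-01,
        -1.47166263e-01],
       [ 0.00000000e+00,  0.00000000e+00,  0.00000000e+00,
         1.00000000e+00]])}
```

View pics/top0.png

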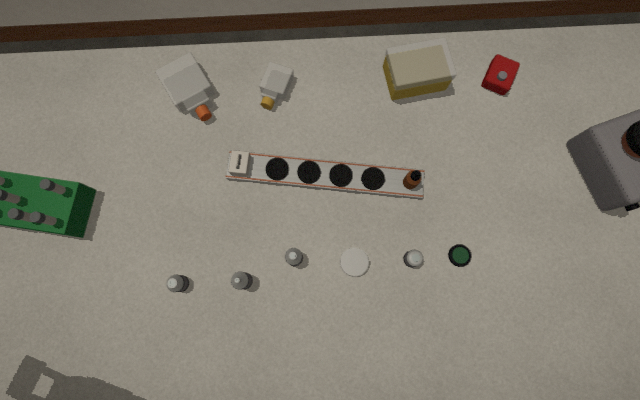

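View pics/scene0.png

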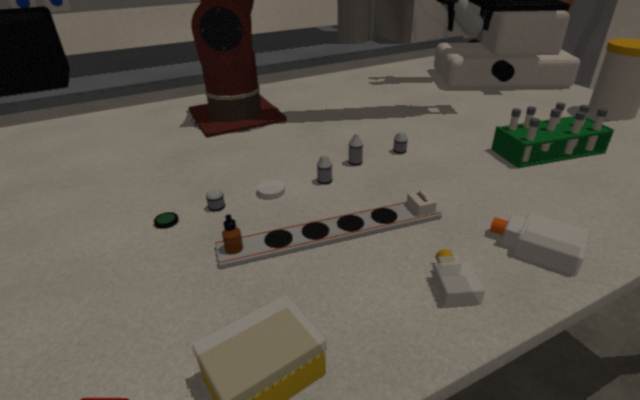

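Bottle sits at the -y end (top image, 413,180), beside pad_a; the box is at pad_d. Objectives in the top view: (177,284), (241,281), (294,257), (414,259). Scene view: (400,143), (356,150), (324,170), (215,198). Zooming in for detail.

Run:
```python
import cv2,numpy as np
t=cv2.imread("pics/top0.png");s=cv2.imread("pics/scene0.png")
T=[t[y-26:y+22,x-25:x+25] for x,y in((177,284),(241,281),(294,257),(414,259))]
S=[s[y-26:y+22,x-25:x+25] for x,y in((400,143),(356,150),(324,170),(215,198))]
g=np.vstack([np.hstack(T),np.hstack(S)])
g=cv2.resize(g,None,fx=4,fy=4,interpolation=cv2.INTER_CUBIC)
for k in range(0,800,40): cv2.line(g,(k,0),(k,5 if k%200 else 380),(0,255,255),1)
for k in range(0,384,40): cv2.line(g,(0,k),(5,k),(0,255,255),1)
cv2.imwrite("pics/crop0.png",cv2.convertScaleAbs(g,alpha=1.3))
```

```text
(no output)
```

View pics/crop0.png

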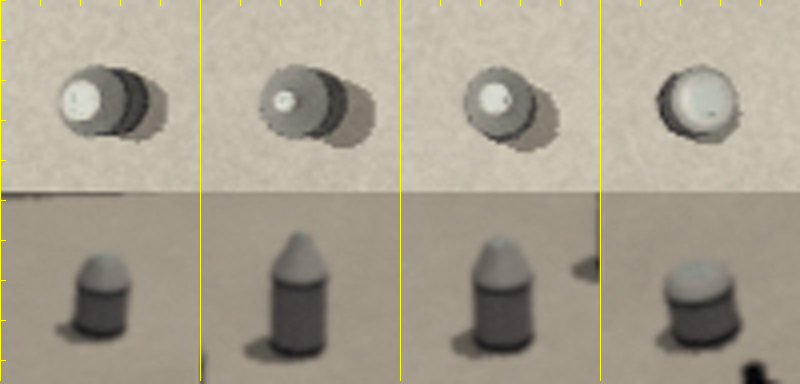

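Left to right (top view) they are obj2, obj4, obj3, obj1, with the nose tops at about (172,283), (237,280), (292.5,255.5) and (415,257.5). Next I'll work out positions.

```bash
cat > h.py <<'E'
from plant import *
import cv2,numpy as np
from scipy.spatial.transform import Rotation as R
def ray(c,u,v,z):
    "pixel of a pinhole view onto world plane z"
    E=c["extrinsics"];d=E[:3,:3]@[(u-c["cx"])/c["fx"],-(v-c["cy"])/c["fy"],-1]
    return E[:3,3]+d*(z-E[2,3])/d[2]
def pads(c):
    "pad centres: dark blobs of the row in the top view, by y ascending (a,b,c,d)"
    m=(c["color"].max(2)<45).astype(np.uint8);m[:140]=0;m[210:]=0;m[:,:255]=0;m[:,395:]=0
    k=[cv2.minEnclosingCircle(x)[0] for x in cv2.findContours(m,0,1)[0] if cv2.contourArea(x)>150]
    return np.array(sorted([ray(c,u,v,.014) for u,v in k],key=lambda p:p[1]))
def moves(o,p,yaw):
    "shift (mm) in tool axes to world TCP p, turn about tool z (deg) so that tool y points to world azimuth yaw(deg)"
    M=R.from_rotvec(o["orientation"]);m=M.as_matrix()
    g=np.radians(yaw);y=[np.cos(g),np.sin(g),0];z=[0,0,-1];G=np.c_[np.cross(y,z),y,z]
    return np.round(m.T@(np.array(p)-o["tool_pos"])*1e3,1),np.round(np.degrees((M.inv()*R.from_matrix(G)).as_rotvec()),1)
E
python3 - <<'E'
from h import *
c=camera("top");P=pads(c);print(P)
d=P[-1]-P[0];print("row az",np.degrees(np.arctan2(d[1],d[0])),np.linalg.norm(d)/3)
for n,u,v,h in((2,172,283,.048),(4,237,280,.072),(3,292.5,255.5,.06),(1,415,257.5,.036)): print(n,ray(c,u,v,h))
s=camera("scene")
for n,u,v,h in((2,400.5,135,.048),(4,356-25+24.7,150-26+10.5,.072),(3,324,170-26+11.5,.06),(1,214.5,189,.036)): print(n,ray(s,u,v,h))
o=get_obs()
print(moves(o,[.40,.10,.237],0))
E
```

```text
[[ 0.61766457 -0.11167209  0.014     ]
 [ 0.62722851 -0.04668819  0.014     ]
 [ 0.63763972  0.01699889  0.014     ]
 [ 0.64743906  0.08162641  0.014     ]]
row az 81.24333748582055 0.06519273338833843
2 [0.42839747 0.27585553 0.048     ]
4 [0.42728044 0.1519031  0.072     ]
3 [0.46654437 0.05290293 0.06      ]
1 [ 0.4534098  -0.17518996  0.036     ]
2 [0.44341917 0.26491288 0.048     ]
4 [0.43553828 0.14864191 0.072     ]
3 [0.46981615 0.05288862 0.06      ]
1 [ 0.44949294 -0.17179903  0.036     ]
(array([-319.1, -388.7,   -0.5]), array([-0. ,  0. , 64.7]))
```

Run:
```python
from h import *
print(moves(get_obs(),[.45,.09,.237],-8.8))
```

```text
(array([-368.6, -376.4,   -0.6]), array([-0. ,  0. , 73.5]))
```

Request:
carry_out([
  [0, [-369, -376, 0], [0, 0, 73.5]],
  [0, [-369, -376, 0], [0, 0, 73.5]],
  [0, [-369, -376, 0], [0, 0, 73.5]],
  [0, [-369, -376, 0], [0, 0, 73.5]],
  [0, [-369, -376, 0], [0, 0, 73.5]],
  [0, [-369, -376, 0], [0, 0, 73.5]],
  [0, [-369, -376, 0], [0, 0, 73.5]],
  [0, [-369, -376, 0], [0, 0, 73.5]],
  [0, [-369, -376, 0], [0, 0, 73.5]],
  [0, [-369, -376, 0], [0, 0, 73.5]],
  [0, [-369, -376, 0], [0, 0, 73.5]],
  [0, [-369, -376, 0], [0, 0, 73.5]],
  [0, [-369, -376, 0], [0, 0, 73.5]],
])

```text
time: 1.88
tool_pos: [0.4504, 0.0912, 0.2365]
orientation: [2.383, 2.047, -0.0]
ft_force: [-0.6, 0.2, -0.0]
finger_gap: 0.997
finger_force: 0.0
```

```bash
cat >> h.py <<'E'
def wray(o,c,u,v,z):
    "pixel of the fisheye wrist view onto world plane z"
    m=R.from_rotvec(o["orientation"]).as_matrix();T=c["T_tool_cam"]
    a,b=u-c["cx"],v-c["cy"];r=np.hypot(a,b);th=r/c["fx"]
    k=np.array([np.sin(th)*a/r,-np.sin(th)*b/r,-np.cos(th)])
    d=m@T[:3,:3]@k;p=o["tool_pos"]+m@T[:3,3]
    return p+d*(z-p[2])/d[2]
def wproj(o,c,p):
    m=R.from_rotvec(o["orientation"]).as_matrix();T=c["T_tool_cam"]
    q=T[:3,:3].T@(m.T@(np.array(p)-o["tool_pos"])-T[:3,3]);r=np.hypot(q[0],q[1])
    th=np.arctan2(r,-q[2])*c["fx"];return c["cx"]+th*q[0]/r,c["cy"]-th*q[1]/r
E
python3 - <<'E'
from h import *
o=get_obs();c=camera("wrist");print(o["time"],o["tool_pos"],o["orientation"]);cv2.imwrite("pics/w1.png",c["color"])
for n,p in dict(n2=[.436,.27,.048],n4=[.43,.15,.072],n3=[.467,.053,.06],n1=[.452,-.173,.036]).items(): print(n,wproj(o,c,p))
E
```

```text
1.875 [0.45038548 0.09118547 0.23649182] [ 2.38287275e+00  2.04725998e+00 -3.88777736e-04]
n2 (np.float64(280.2853988708233), np.float64(27.673786352567447))
n4 (np.float64(289.3441869666559), np.float64(134.95837711391567))
n3 (np.float64(338.5241393700619), np.float64(217.66803934661286))
n1 (np.float64(346.28623390033545), np.float64(356.7958447677995))
```

View pics/w1.png

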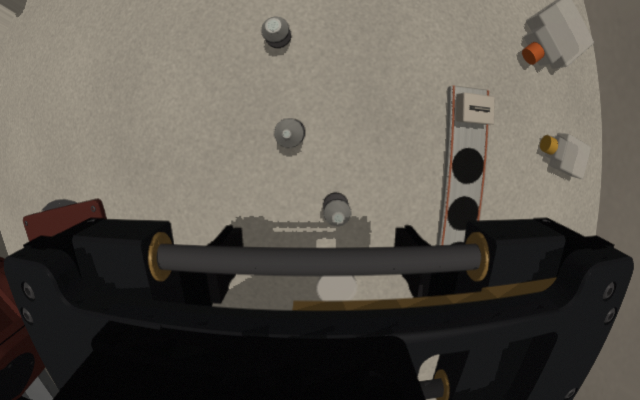

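Wrist view: noses of obj2 at (273,27), obj4 at (286,133) and obj3 at (337,217); pads d at (468,166) and c at (463,212).

Run:
```python
from h import *
o=get_obs();c=camera("wrist")
for n,u,v,h in((2,273,26,.048),(4,286.5,133.5,.072),(3,337.5,217,.06),('d',468,166,.014),('c',463,212.5,.014)): print(n,wray(o,c,u,v,h))
for n,p in {4:[.427,.152,.12]}.items(): print(moves(o,p,-8.8))
```

```text
2 [0.42853807 0.27347554 0.048     ]
4 [0.42749337 0.15177668 0.072     ]
3 [0.46604908 0.05376499 0.06      ]
d [0.64645136 0.08000497 0.014     ]
c [0.63639127 0.01768685 0.014     ]
(array([ 56.8, -32.4, 116.5]), array([-0. ,  0. ,  0.1]))
```

Request:
carry_out([
  [0, [57, -32, 60], [0, 0, 0]],
  [0, [57, -32, 110], [0, 0, 0]],
  [0, [57, -32, 117], [0, 0, 0]],
  [0, [57, -32, 117], [0, 0, 0]],
  [0, [57, -32, 150], [0, 0, 0]],
  [0, [57, -32, 180], [0, 0, 0]],
  [0, [57, -32, 200], [0, 0, 0]],
  [0, [57, -32, 211], [0, 0, 0]],
  [0, [57, -32, 211], [0, 0, 0]],
  [0, [57, -32, 211], [0, 0, 0]],
])

```text
time: 3.22
tool_pos: [0.4287, 0.1518, 0.0268]
orientation: [2.385, 2.045, 0.003]
ft_force: [-0.4, -0.4, 0.1]
finger_gap: 0.996
finger_force: 0.0
```

Run:
```python
from h import *
o=get_obs();print(o["tool_pos"],moves(o,[.4274,.1518,.025],-8.8));c=camera("wrist");cv2.imwrite("pics/w2.png",c["color"])
```

```text
[0.42867789 0.15183886 0.0267927 ] (array([-0.2, -1.3,  1.8]), array([ 0.1, -0.1,  0. ]))
```

View pics/w2.png

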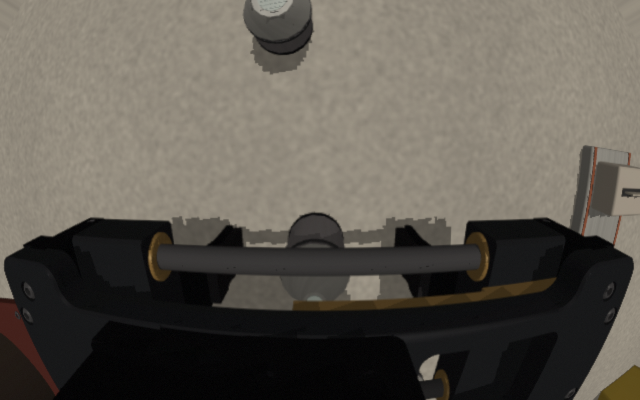

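The objective is centred between the open fingers (about 317,240). Now close and lift.

Request:
carry_out([
  [255, [0, 0, 0], [0, 0, 0]],
  [255, [0, 0, 0], [0, 0, 0]],
  [255, [0, 0, 0], [0, 0, 0]],
  [255, [0, 0, 0], [0, 0, 0]],
  [255, [0, 0, 0], [0, 0, 0]],
  [255, [0, 0, 0], [0, 0, 0]],
  [255, [0, 0, 0], [0, 0, 0]],
  [255, [0, 0, 0], [0, 0, 0]],
])

```text
time: 4.28
tool_pos: [0.4276, 0.1515, 0.0255]
orientation: [-2.384, -2.045, 0.0]
ft_force: [-0.9, 0.3, 0.4]
finger_gap: 0.358
finger_force: 30.0
```

Run:
```python
from h import *
o=get_obs();print(o["tool_pos"],moves(o,[.6175,-.1115,.10],-8.8),o["finger_gap"],o["finger_force"])
```

```text
[0.42756591 0.15153621 0.02551142] (array([-231.1,  227.7,  -74.5]), array([-0.,  0.,  0.])) 0.3578640351190363 30.000002591405064
```

Request:
carry_out([
  [255, [0, 0, -30], [0, 0, 0]],
  [255, [0, 0, -70], [0, 0, 0]],
  [255, [0, 0, -105], [0, 0, 0]],
  [255, [-20, 20, -115], [0, 0, 0]],
  [255, [-50, 49, -115], [0, 0, 0]],
  [255, [-80, 79, -115], [0, 0, 0]],
  [255, [-110, 108, -115], [0, 0, 0]],
  [255, [-140, 138, -115], [0, 0, 0]],
  [255, [-170, 167, -115], [0, 0, 0]],
  [255, [-200, 197, -115], [0, 0, 0]],
  [255, [-220, 217, -110], [0, 0, 0]],
  [255, [-231, 228, -90], [0, 0, 0]],
  [255, [-231, 228, -65], [0, 0, 0]],
  [255, [-231, 228, -45], [0, 0, 0]],
  [255, [-231, 228, -35], [0, 0, 0]],
  [255, [-231, 228, -35], [0, 0, 0]],
  [255, [-231, 228, -35], [0, 0, 0]],
  [255, [-231, 228, -35], [0, 0, 0]],
])

```text
time: 6.52
tool_pos: [0.6184, -0.1115, 0.0614]
orientation: [2.384, 2.045, 0.002]
ft_force: [0.4, 0.1, -1.4]
finger_gap: 0.359
finger_force: 30.0
```

Run:
```python
from h import *
o=get_obs();print(o["tool_pos"],moves(o,[.6175,-.1115,.0402],-8.8),o["finger_gap"],o["finger_force"])
c=camera("top");t=camera("scene");im=np.hstack([cv2.resize(c["color"][130:230,330:450],(480,400)),cv2.resize(t["color"][180:280,200:280],(320,400))]);cv2.imwrite("pics/p4.png",im)
```

```text
[ 0.61837173 -0.1114594   0.06143483] (array([-0.2, -0.9, 21.2]), array([ 0.1, -0. ,  0.1])) 0.3592291527507403 29.999839656811673
```

View pics/p4.png

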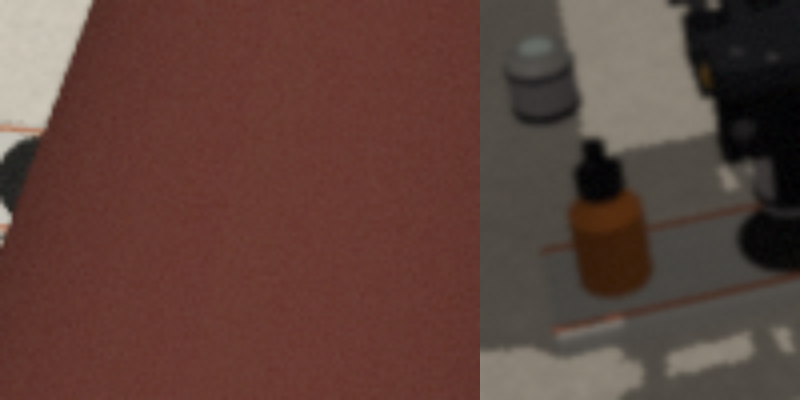

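The top view is blocked by the arm. The scene view shows objective_4 held over pad_a, beside the bottle. Lowering.

Request:
carry_out([
  [255, [0, -1, 8], [0, 0, 0]],
  [255, [0, -1, 14], [0, 0, 0]],
  [255, [0, -1, 18], [0, 0, 0]],
  [255, [0, -1, 20], [0, 0, 0]],
  [255, [0, -1, 20.5], [0, 0, 0]],
  [255, [0, -1, 20.5], [0, 0, 0]],
  [255, [0, -1, 20.5], [0, 0, 0]],
])

```text
time: 7.5
tool_pos: [0.617, -0.1113, 0.0402]
orientation: [2.384, 2.045, 0.0]
ft_force: [-0.0, -0.2, -1.0]
finger_gap: 0.359
finger_force: 30.0
```

Request:
carry_out([
  [255, [0, 0, 0.7], [0, 0, 0]],
  [255, [0, 0, 1], [0, 0, 0]],
  [255, [0, 0, 1], [0, 0, 0]],
  [140, [0, 0, 1], [0, 0, 0]],
  [120, [0, 0, 1], [0, 0, 0]],
  [60, [0, 0, 1], [0, 0, 0]],
  [0, [0, 0, 1], [0, 0, 0]],
  [0, [0, 0, 1], [0, 0, 0]],
  [0, [0, 0, 1], [0, 0, 0]],
  [0, [0, 0, -15], [0, 0, 0]],
  [0, [0, 0, -45], [0, 0, 0]],
  [0, [0, 0, -85], [0, 0, 0]],
  [0, [0, 0, -120], [0, 0, 0]],
  [0, [0, 0, -120], [0, 0, 0]],
])

```text
time: 9.25
tool_pos: [0.6187, -0.112, 0.1643]
orientation: [2.382, 2.042, 0.007]
ft_force: [0.4, -1.1, 0.2]
finger_gap: 1.0
finger_force: 0.0
```

Run:
```python
from h import *
o=get_obs();print(o["tool_pos"],moves(o,[.4663,.0533,.025],-8.8),o["finger_gap"])
c=camera("wrist");t=camera("scene");im=np.hstack([c["color"][::1,:],cv2.resize(t["color"][180:280,200:240],(160,400))]);cv2.imwrite("pics/p4b.png",im);print(wproj(o,c,[.6175,-.1115,.014]))
```

```text
[ 0.61866701 -0.11202367  0.164305  ] (array([ 140. , -176.7,  138.4]), array([ 0.3, -0. ,  0. ])) 1.0000150223975435
(np.float64(316.1384352306782), np.float64(191.35010428697467))
```

View pics/p4b.png

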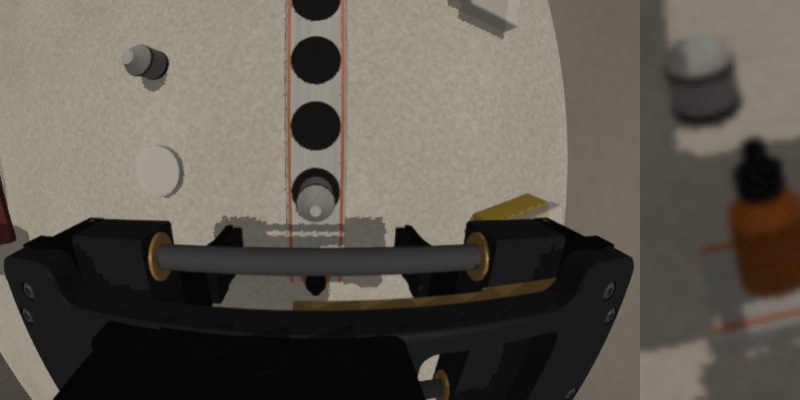

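Objective_4 stands on pad_a (nose at 315,211) with pads b at (316,125) and c at (315,60). Next is objective_3.

Request:
carry_out([
  [0, [35, -44, 0], [0, 0, 0]],
  [0, [75, -94, 0], [0, 0, 0]],
  [0, [115, -144, 0], [0, 0, 0]],
  [0, [140, -174, 10], [0, 0, 0]],
  [0, [140, -174, 35], [0, 0, 0]],
  [0, [140, -174, 50], [0, 0, 0]],
  [0, [140, -174, 80], [0, 0, 0]],
  [0, [140, -174, 110], [0, 0, 0]],
  [0, [140, -174, 128], [0, 0, 0]],
  [0, [140, -174, 135], [0, 0, 0]],
  [0, [140, -174, 135], [0, 0, 0]],
  [0, [140, -174, 135], [0, 0, 0]],
])

```text
time: 10.85
tool_pos: [0.4668, 0.0535, 0.0257]
orientation: [2.385, 2.045, 0.001]
ft_force: [0.5, -0.9, -0.0]
finger_gap: 1.001
finger_force: 0.0
```

Run:
```python
from h import *
o=get_obs();print(o["tool_pos"],moves(o,[.4663,.0533,.025],-8.8));c=camera("wrist")["color"][200:310,180:460];cv2.imwrite("pics/w3.png",c)
```

```text
[0.46676947 0.05346061 0.02568802] (array([-0.2, -0.4,  0.7]), array([ 0., -0.,  0.]))
```

View pics/w3.png

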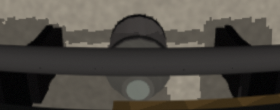

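Request:
carry_out([
  [255, [0, 0, 0], [0, 0, 0]],
  [255, [0, 0, 0], [0, 0, 0]],
  [255, [0, 0, 0], [0, 0, 0]],
  [255, [0, 0, 0], [0, 0, 0]],
  [255, [0, 0, 0], [0, 0, 0]],
  [255, [0, 0, 0], [0, 0, 0]],
  [255, [0, 0, -30], [0, 0, 0]],
  [255, [0, 0, -70], [0, 0, 0]],
  [255, [0, 0, -105], [0, 0, 0]],
  [255, [-8, 20, -115], [0, 0, 0]],
  [255, [-25, 58, -115], [0, 0, 0]],
  [255, [-42, 98, -115], [0, 0, 0]],
  [255, [-59, 138, -115], [0, 0, 0]],
  [255, [-70, 165, -110], [0, 0, 0]],
  [255, [-74, 174.5, -90], [0, 0, 0]],
  [255, [-74, 174.5, -65], [0, 0, 0]],
  [255, [-74, 174.5, -45], [0, 0, 0]],
  [255, [-74, 174.5, -35], [0, 0, 0]],
  [255, [-74, 174.5, -35], [0, 0, 0]],
  [255, [-74, 174.5, -35], [0, 0, 0]],
])

```text
time: 13.4
tool_pos: [0.628, -0.0462, 0.061]
orientation: [2.384, 2.045, 0.002]
ft_force: [0.2, -0.4, -1.0]
finger_gap: 0.359
finger_force: 29.8
```

Run:
```python
from h import *
o=get_obs();print(o["tool_pos"],moves(o,[.6275,-.047,.0388],-8.8),o["finger_gap"],o["finger_force"],o["ft_force"])
```

```text
[ 0.62795388 -0.04615986  0.0609631 ] (array([-0.9, -0.3, 22.2]), array([ 0.1, -0. ,  0. ])) 0.35874762963086987 29.829161102690307 [ 0.15454622 -0.43127085 -1.00400331]
```

Request:
carry_out([
  [255, [-0.5, 0, 8], [0, 0, 0]],
  [255, [-0.5, 0, 14], [0, 0, 0]],
  [255, [-0.5, 0, 18], [0, 0, 0]],
  [255, [-0.5, 0, 20], [0, 0, 0]],
  [255, [-0.5, 0, 21], [0, 0, 0]],
  [255, [-0.5, 0, 21.5], [0, 0, 0]],
  [255, [-0.5, 0, 21.5], [0, 0, 0]],
  [255, [-0.5, 0, 21.5], [0, 0, 0]],
  [140, [-0.5, 0, 21.5], [0, 0, 0]],
  [120, [-0.5, 0, 21.5], [0, 0, 0]],
  [60, [-0.5, 0, 21.5], [0, 0, 0]],
  [0, [-0.5, 0, 21.5], [0, 0, 0]],
  [0, [-0.5, 0, 21.5], [0, 0, 0]],
  [0, [-0.5, 0, 21.5], [0, 0, 0]],
  [0, [-0.5, 0, 6], [0, 0, 0]],
  [0, [-0.5, 0, -25], [0, 0, 0]],
  [0, [-0.5, 0, -65], [0, 0, 0]],
  [0, [-0.5, 0, -100], [0, 0, 0]],
  [0, [-0.5, 0, -100], [0, 0, 0]],
])

```text
time: 15.78
tool_pos: [0.6292, -0.0472, 0.1643]
orientation: [2.382, 2.043, 0.008]
ft_force: [0.6, -0.0, -0.4]
finger_gap: 0.998
finger_force: 0.0
```

Run:
```python
from h import *
o=get_obs();print(o["tool_pos"],moves(o,[.4285,.2745,.025],-8.8),o["finger_gap"])
c=camera("wrist");cv2.imwrite("pics/p3.png",c["color"])
```

```text
[ 0.62917763 -0.04719117  0.16426029] (array([ 287.1, -248.2,  138.2]), array([ 0.3, -0.1,  0. ])) 0.9983450281495072
```

View pics/p3.png

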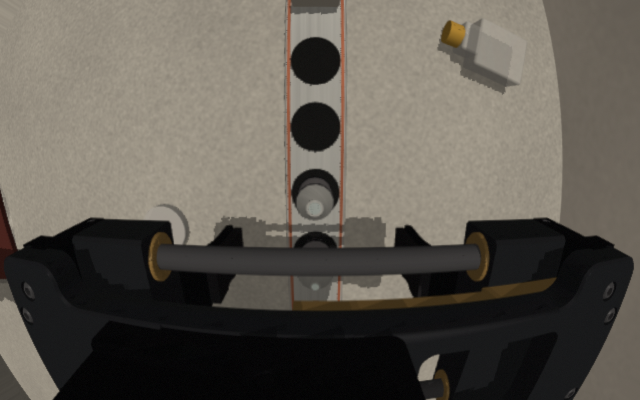

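Objective_3 stands on pad_b (nose 315,207); pads c (316,127) and d (315,60) are free. Next is objective_2.

Request:
carry_out([
  [0, [25, -21, 0], [0, 0, 0]],
  [0, [65, -56, 0], [0, 0, 0]],
  [0, [107, -92, 0], [0, 0, 0]],
  [0, [149, -128, 0], [0, 0, 0]],
  [0, [191, -164, 0], [0, 0, 0]],
  [0, [233, -200, 0], [0, 0, 0]],
  [0, [270, -232, 10], [0, 0, 0]],
  [0, [287, -246, 35], [0, 0, 0]],
  [0, [287, -246, 50], [0, 0, 0]],
  [0, [287, -246, 60], [0, 0, 0]],
  [0, [287, -246, 85], [0, 0, 0]],
  [0, [287, -246, 115], [0, 0, 0]],
  [0, [287, -246, 130], [0, 0, 0]],
  [0, [287, -246, 135], [0, 0, 0]],
  [0, [287, -246, 135], [0, 0, 0]],
  [0, [287, -246, 135], [0, 0, 0]],
])

```text
time: 17.82
tool_pos: [0.4285, 0.2748, 0.0259]
orientation: [-2.385, -2.045, -0.002]
ft_force: [0.2, 0.9, -0.8]
finger_gap: 1.002
finger_force: 0.0
```

Run:
```python
from h import *
o=get_obs();print(o["tool_pos"],moves(o,[.4285,.2745,.025],-8.8));c=camera("wrist")["color"][200:310,180:460];cv2.imwrite("pics/w4.png",c)
```

```text
[0.42847095 0.2747996  0.02592141] (array([-0.3,  0.1,  0.9]), array([ 0. , -0.1,  0. ]))
```

View pics/w4.png

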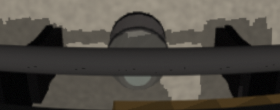

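Objective_2 is centred between the fingers (crop 137,45), as objective_3 was.

Request:
carry_out([
  [255, [0, 0, 0], [0, 0, 0]],
  [255, [0, 0, 0], [0, 0, 0]],
  [255, [0, 0, 0], [0, 0, 0]],
  [255, [0, 0, 0], [0, 0, 0]],
  [255, [0, 0, 0], [0, 0, 0]],
  [255, [0, 0, 0], [0, 0, 0]],
  [255, [0, 0, -30], [0, 0, 0]],
  [255, [0, 0, -70], [0, 0, 0]],
  [255, [0, 0, -105], [0, 0, 0]],
  [255, [-14, 15, -115], [0, 0, 0]],
  [255, [-42, 46, -115], [0, 0, 0]],
  [255, [-70, 77, -115], [0, 0, 0]],
  [255, [-98, 108, -115], [0, 0, 0]],
  [255, [-126, 139, -115], [0, 0, 0]],
  [255, [-154, 170, -115], [0, 0, 0]],
  [255, [-182, 201, -115], [0, 0, 0]],
  [255, [-208, 230, -115], [0, 0, 0]],
  [255, [-222.5, 245.5, -110], [0, 0, 0]],
  [255, [-222.5, 245.5, -90], [0, 0, 0]],
  [255, [-222.5, 245.5, -70], [0, 0, 0]],
])

```text
time: 20.38
tool_pos: [0.6357, 0.0184, 0.0931]
orientation: [-2.383, -2.045, 0.001]
ft_force: [0.1, 0.2, -1.0]
finger_gap: 0.357
finger_force: 30.0
```

Run:
```python
from h import *
o=get_obs();print(o["tool_pos"],moves(o,[.637,.0172,.0388],-8.8),o["finger_gap"],o["finger_force"],o["ft_force"])
```

```text
[0.63566838 0.01835224 0.09306178] (array([-1. ,  1.6, 54.3]), array([-0.1, -0. ,  0.1])) 0.35709234467697737 29.956172786660318 [ 0.14431607  0.16419141 -1.00185672]
```

Request:
carry_out([
  [255, [0, 0, 20], [0, 0, 0]],
  [255, [0, 0, 36], [0, 0, 0]],
  [255, [0, 0, 46], [0, 0, 0]],
  [255, [0, 0, 52], [0, 0, 0]],
  [255, [0, 0, 55], [0, 0, 0]],
  [255, [0, 0, 56], [0, 0, 0]],
  [255, [0, 0, 56.5], [0, 0, 0]],
  [255, [0, 0, 56.5], [0, 0, 0]],
  [255, [0, 0, 56.5], [0, 0, 0]],
  [140, [0, 0, 56.5], [0, 0, 0]],
  [120, [0, 0, 56.5], [0, 0, 0]],
  [60, [0, 0, 56.5], [0, 0, 0]],
  [0, [0, 0, 56.5], [0, 0, 0]],
  [0, [0, 0, 56.5], [0, 0, 0]],
  [0, [0, 0, 56.5], [0, 0, 0]],
  [0, [0, 0, 40], [0, 0, 0]],
  [0, [0, 0, 10], [0, 0, 0]],
  [0, [0, 0, -30], [0, 0, 0]],
  [0, [0, 0, -65], [0, 0, 0]],
  [0, [0, 0, -65], [0, 0, 0]],
])

```text
time: 22.88
tool_pos: [0.6386, 0.0168, 0.1644]
orientation: [2.383, 2.043, 0.008]
ft_force: [-0.3, -0.4, 0.6]
finger_gap: 1.003
finger_force: 0.0
```

Run:
```python
from h import *
o=get_obs();print(o["tool_pos"],moves(o,[.4530,-.1745,.018],-8.8),o["finger_gap"])
c=camera("wrist");cv2.imwrite("pics/p2.png",c["color"][:320])
```

```text
[0.63857003 0.0167952  0.16437209] (array([-217.7, -155. ,  145. ]), array([ 0.3, -0.1,  0. ])) 1.0028949024233023
```

View pics/p2.png

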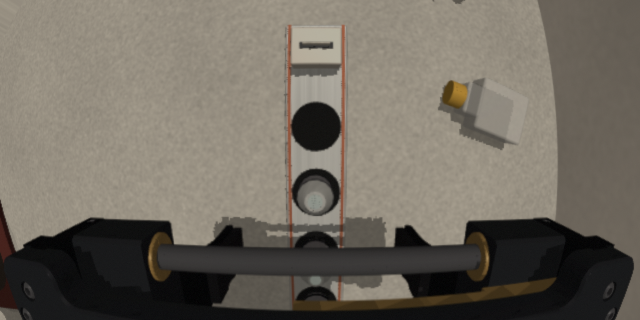

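Objective_2 stands on pad_c (315,195); pad_d at (316,127) is free. Next is objective_1.

Request:
carry_out([
  [0, [-20, -14, 0], [0, 0, 0]],
  [0, [-55, -39, 0], [0, 0, 0]],
  [0, [-95, -67, 0], [0, 0, 0]],
  [0, [-135, -95, 0], [0, 0, 0]],
  [0, [-175, -123, 0], [0, 0, 0]],
  [0, [-207, -145, 10], [0, 0, 0]],
  [0, [-217.5, -152.5, 35], [0, 0, 0]],
  [0, [-217.5, -152.5, 60], [0, 0, 0]],
  [0, [-217.5, -152.5, 75], [0, 0, 0]],
  [0, [-217.5, -152.5, 100], [0, 0, 0]],
  [0, [-217.5, -152.5, 125], [0, 0, 0]],
  [0, [-217.5, -152.5, 137], [0, 0, 0]],
  [0, [-217.5, -152.5, 141], [0, 0, 0]],
  [0, [-217.5, -152.5, 141], [0, 0, 0]],
  [0, [-217.5, -152.5, 141], [0, 0, 0]],
])

```text
time: 24.8
tool_pos: [0.4534, -0.1747, 0.0198]
orientation: [2.384, 2.045, 0.001]
ft_force: [-0.1, -0.5, -0.6]
finger_gap: 1.001
finger_force: 0.0
```

Run:
```python
from h import *
o=get_obs();print(o["tool_pos"],moves(o,[.453,-.1745,.019],-8.8));c=camera("wrist")["color"][200:310,180:460];cv2.imwrite("pics/w5.png",c)
```

```text
[ 0.45339189 -0.17470886  0.01977552] (array([ 0.1, -0.4,  0.8]), array([ 0.1, -0. ,  0. ]))
```

View pics/w5.png

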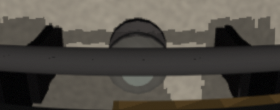

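Request:
carry_out([
  [255, [0, 0, 0], [0, 0, 0]],
  [255, [0, 0, 0], [0, 0, 0]],
  [255, [0, 0, 0], [0, 0, 0]],
  [255, [0, 0, 0], [0, 0, 0]],
  [255, [0, 0, 0], [0, 0, 0]],
  [255, [0, 0, 0], [0, 0, 0]],
  [255, [0, 0, -30], [0, 0, 0]],
  [255, [0, 0, -70], [0, 0, 0]],
  [255, [0, 0, -105], [0, 0, 0]],
  [255, [18, 10, -115], [0, 0, 0]],
  [255, [52, 28, -115], [0, 0, 0]],
  [255, [88, 48, -115], [0, 0, 0]],
  [255, [124, 67, -115], [0, 0, 0]],
  [255, [160, 87, -115], [0, 0, 0]],
  [255, [196, 106, -115], [0, 0, 0]],
  [255, [232, 126, -115], [0, 0, 0]],
  [255, [266, 144, -115], [0, 0, 0]],
  [255, [282, 152.5, -110], [0, 0, 0]],
  [255, [282, 152.5, -90], [0, 0, 0]],
  [255, [282, 152.5, -70], [0, 0, 0]],
])

```text
time: 27.35
tool_pos: [0.6453, 0.0788, 0.0872]
orientation: [-2.386, -2.043, 0.003]
ft_force: [-0.5, -0.3, -0.6]
finger_gap: 0.363
finger_force: 30.2
```

Run:
```python
from h import *
o=get_obs();print(o["tool_pos"],moves(o,[.647,.081,.033],-8.8),o["finger_gap"],o["finger_force"],o["ft_force"])
```

```text
[0.64529871 0.07884106 0.08718428] (array([ 2.5,  1.4, 54.2]), array([-0.1,  0.1, -0.1])) 0.3629262858778077 30.206507830303053 [-0.48224563 -0.31800595 -0.61766147]
```

Request:
carry_out([
  [255, [0, 0, 20], [0, 0, 0]],
  [255, [0, 0, 36], [0, 0, 0]],
  [255, [0, 0, 46], [0, 0, 0]],
  [255, [0, 0, 52], [0, 0, 0]],
  [255, [0, 0, 55], [0, 0, 0]],
  [255, [0, 0, 56], [0, 0, 0]],
  [255, [0, 0, 56.5], [0, 0, 0]],
  [255, [0, 0, 56.5], [0, 0, 0]],
  [255, [0, 0, 56.5], [0, 0, 0]],
  [140, [0, 0, 56.5], [0, 0, 0]],
  [120, [0, 0, 56.5], [0, 0, 0]],
  [60, [0, 0, 56.5], [0, 0, 0]],
  [0, [0, 0, 56.5], [0, 0, 0]],
  [0, [0, 0, 56.5], [0, 0, 0]],
  [0, [0, 0, 56.5], [0, 0, 0]],
  [0, [0, 0, 40], [0, 0, 0]],
  [0, [0, 0, 10], [0, 0, 0]],
  [0, [0, 0, -30], [0, 0, 0]],
  [0, [0, 0, -75], [0, 0, 0]],
  [0, [0, 0, -105], [0, 0, 0]],
])

```text
time: 29.85
tool_pos: [0.6471, 0.0806, 0.1977]
orientation: [2.384, 2.044, 0.004]
ft_force: [0.5, 0.5, -0.3]
finger_gap: 1.0
finger_force: 0.0
```

Request:
carry_out([
  [0, [20, -40, 0], [0, 0, 0]],
  [0, [60, -80, 0], [0, 0, 0]],
  [0, [100, -120, 0], [0, 0, 0]],
  [0, [140, -160, 0], [0, 0, 0]],
  [0, [180, -180, 0], [0, 0, 0]],
  [0, [220, -190, 0], [0, 0, 0]],
  [0, [250, -200, 0], [0, 0, 0]],
  [0, [250, -200, 0], [0, 0, 0]],
  [0, [250, -200, 0], [0, 0, 0]],
])

```text
time: 30.98
tool_pos: [0.4874, 0.3574, 0.1948]
orientation: [2.385, 2.044, 0.001]
ft_force: [0.0, -0.8, 0.9]
finger_gap: 0.998
finger_force: 0.0
```

Run:
```python
from h import *
c=camera("top");t=camera("scene")
im=np.vstack([cv2.resize(c["color"][135:205,220:430],(780,260)),cv2.resize(t["color"][170:270,200:450],(780,312))]);cv2.imwrite("pics/end.png",im)
```

```text
(no output)
```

View pics/end.png

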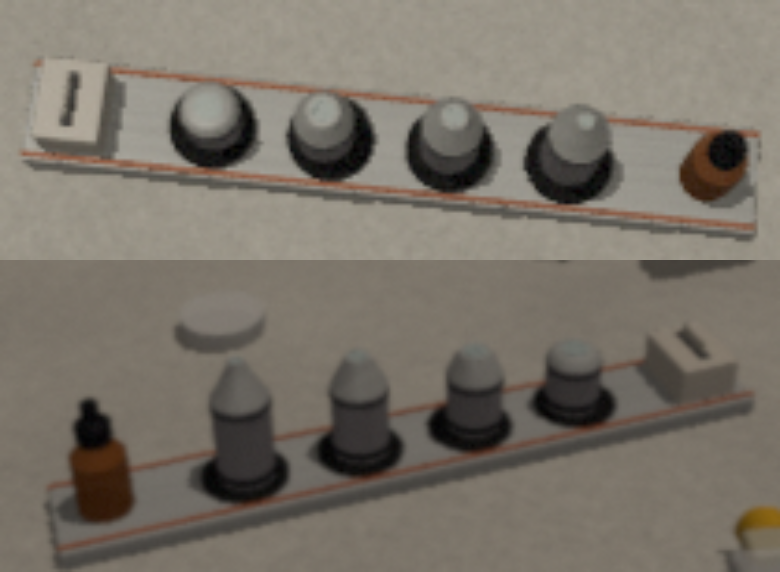

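All four stand upright and centred on their pads, descending from the bottle to the box: crop noses at (586,121), (454,115), (322,108) and (210,105). The arm is clear.

```bash
python3 -c "
from plant import *
print(hand_in())"
```

```text
the job is handed in; nothing more can be done
None
```

The job is handed in with all four objectives upright and centred on their pads, judged by eye from the final top and scene pictures: tallest on pad_a beside the oil bottle, descending to the shortest on pad_d, at about 31 s of the 109 s limit; the hand-in gave no verdict.

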